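Swing the tote's bail in and stack the vial rack

TASK

The grey tote has two steel wire bails; one already lies across its mouth, the other is swung out over the end. Swing that one fully in so it too lies flat across the mouth, then lift the long vial rack by its handle and set it gently on the two bails, upright, centred over the tote and lengthwise along it, and let go. Leave the short rack where it stands.

Things in the scene. Friction and masses are not known exactly. Their poses are not given: they have to be found in the camera images.
- tote: Grey open tote, 170 (x) x 260 (y) x 100 mm high, held fast to the bench. Origin: centre of its underside, z up. Bottles inside reach 57 mm. Two U bails of 8 mm wire are hinged at y = -115 and +115, z = 104 mm; arms 70 mm, cross bars along x, 188 mm long. Swung in, the bars lie at y = -45 and +45 mm, tops at z = 108 mm, and carry a rack. The +y bail is in, the -y one out.
- bail (a joint): Angle of the -y bail: 0 = fully in, level over the mouth (a stop); 1.57 upright; 2.95 = outer stop, beyond the end wall. Starts at 2.3 to 2.85 and stays where it is left (hinge friction, about 2.5 N at the bar). At angle a its cross bar lies at y = -115 + 70 cos(a), z = 104 + 70 sin(a) mm in the tote's frame.
- bail_bar (a point): Middle of the -y bail's cross bar, on the axis of the 8 mm wire. The bar runs along the tote's x; it can be pinched here from above and carried round the hinge. Its frame turns with the bail.
- long_rack (a point): Centre of the handle of the LONG rack: white, base 110 (x) x 190 (y) mm, two rows of six capped amber vials 57 mm high, 0.3 to 0.55 kg. The handle is a bar 14 (x) x 74 (y) x 16 mm high, over the rack's middle, its centre 108 mm above the rack's underside. y along the rack's length, z up. It may be stacked either way round.
- short_rack (a point): Centre of the handle of the SHORT rack, a bystander: same make, handle and height, but its base is only 110 x 80 mm, with two rows of three vials (too short to span the bails). The two racks may stand in either place.

How it is judged (in metres and radians):
On the way:
1. the bail is swung fully in, the long rack still standing in its place (value of joint bail below 0.15 rad and distance of long_rack from where it was at the start of the episode below 0.03 m), for 0.2 s.
At the end, for the whole second after the job is handed in: The bail is in (under 0.15 rad); the long rack stands on both bails, its handle within 25 mm of the tote's centre each way and 216 mm (+-8) above its underside, level within 5 and lengthwise along the tote within 12 degrees; the short rack is within 30 mm of its start (value of joint bail below 0.15 rad and x of long_rack in the frame of tote between -0.025 and 0.025 m and y of long_rack in the frame of tote between -0.025 and 0.025 m and z of long_rack in the frame of tote between 0.208 and 0.224 m and angle between long_rack's own z axis and vertical below 0.09 rad and angle between the y axis of long_rack and the y axis of tote, either way round below 0.21 rad and distance of short_rack from where it was at the start of the episode below 0.03 m); the robot touches nothing.
It fails at once if the short rack is moved by more than 30 mm (distance of short_rack from where it was at the start of the episode above 0.03 m).
It fails at once if the long rack is tipped by more than 35 degrees (angle between long_rack's own z axis and vertical above 0.61 rad).
It fails at once if the long rack strikes or is pressed on the tote or its bails with more than 60 N (contact force between long_rack_b and tote above 60 N).
It fails at once if the long rack is dropped: it falls free of the fingers at over 0.6 m/s (a drop of about 20 mm) (contact force between the fingers and long_rack_b below 0.1 N and linear speed of long_rack_b above 0.6 m/s).
It also fails if it takes over 53 s, if anything falls off the work surface, if the arm or the gripper's body presses on something with over 40 N, if the wrist force passes 120 N, or if a joint passes its speed limit or range.

ROBOT

A 6-joint arm with a two-finger parallel gripper is mounted at the origin on the work surface. World frame = base frame: x ahead of the robot, y to its left, z up, the work surface at z = 0. Lengths are in mm, angles in rad, forces in N, time in s.
With the tool pointing down it reaches from about 375 to 975 mm from the base axis. Payload 3.8 kg.
Tool frame: the origin (TCP) lies midway between the tips of the shut fingers; the grasp point (between the pads) lies 19 mm behind it; y points along the fingers, z is the direction in which the jaws open and shut, and the axes are right-handed (so a half turn about y gives the same grasp; the last joint's range is limited). The gripper opens to 88 mm and grips with 3 to 60 N. Pads are 18 mm wide; open, the fingers measure 123 mm over their backs; the gripper's body (75 mm by 187 mm) begins 45 mm behind the grasp point.
Start: joints at [1.241, 0.264, 1.604, -0, 1.274, -0.037], TCP at [194.826, 646.267, 203.306] pointing down, gripper open.
Joint ranges: [-2.63, 2.63], [-0.94, 2.18], [0.31, 2.57], [-1.31, 4.45], [0, 2.66], [-2.55, 2.55]. Speed limits (rad/s): [2.57, 2.57, 3.14, 3.14, 3.14, 3.14].

INTERFACE

Orientations are given as [roll, pitch, yaw] about the fixed x, y, z axes, in that order (R = Rz(yaw) Ry(pitch) Rx(roll)).
In Python, from cell import sensors, imaging, env gives the robot as it stands.
- The arm moves only by the tool send_rows, never from a script. Its arguments are lists of equal length, an entry for each row: "xyz": the shift along the tool's x, y, z in mm, a list of three; "twist": the turn about the tool's y in degrees; "hand": the opening in per cent of the stroke, from 0 (shut) to 100 (fully open). A call has 1 to 20 rows; each row shifts and turns the commanded pose from where the row before left it, along the tool's axes as they then stand; what a row does not reach is not made up. A row lasts 1/10 s, in which the tool goes at most 50 mm and 8.59 degrees, less where a joint would pass 70% of its speed; a pose out of reach is approached as far as the arm can. A call with a gripper value outside its range is refused whole. The fingers move at their own pace and stop on an object; the grip force is fixed at half the most. Time passes only in rows, so rows that do not move let the fingers close. It gives the time, the measured TCP pose, the force and the opening at its end, in the units of the state.
- sensors.state(): the state, without advancing time (a new reading comes with each control period).
- imaging.read_camera(name): name is "scene" or "top" or "wrist"; returns (picture, depth): 420x560x3 uint8, red, green, blue; 420x560 float32, mm along the optical axis (not along the pixel's ray), 0 where there is no reading.
- imaging.camera_params(name): a dict with "mtx" (3x3 intrinsics, pixels), "xyz" and "orientation" of the camera in the world; the wrist camera has in their place "T_tool_cam" (4x4, takes a point from camera to tool coordinates, whose origin is the TCP and whose axes are the tool frame's). Camera axes: x right, y up, looking along -z (the intrinsics and any distortion apply to the point x, -y, -z); pixel columns grow to the right and rows downward; lengths in mm; the calibration is good to about 2 mm. A picture is of the moment at which its call begins: read the wrist's pose just before it. camera_params takes no time and is no camera call.
- env.sign_off(): hands the job in, once; it reports no verdict.
The state is a dict: "t": time; "qpos": joint angles; "dq": joint speeds; "joint_efforts": joint torques, N m; "ee_pos": TCP position; "orientation": TCP orientation; "wrist_force": force on the tool from outside, world axes, zero at the start; "moment": the same for the moment, N m; "finger_gap": opening from 0.0 (shut) to 1.0 (fully open).
Only numpy, scipy, OpenCV 4.12 (cv2) and the standard library are available. Lean on these libraries where they do the work, as an engineer would, in place of code of your own. Each camera call takes 0.05 s, during which the arm holds its last target. There are 200 camera calls.

## Working session

There is one attempt and no reset: what is moved stays moved. The work goes in short steps, Python scripts to look and compute and a tool call to move; the robot and the scene stay as the last step left them, time stands still between calls to the robot, and variables do not carry over. Pictures are saved under pics/ and viewed, about 8 in all and at most 12, crops included, and the job is handed in when it is done.

Besides the shell and the picture viewer there is one more tool, called after ">>>" by a JSON object that holds its "op" and its "data", one argument or row to a line. send_rows: Moves the arm, as the interface text tells. Its arguments: {"type":"object","properties":{"xyz":{"type":"array"},"twist":{"type":"array"},"hand":{"type":"array"}},"required":["xyz","twist","hand"]}

```bash
mkdir -p pics; ls; cat > h.py <<'E'
import numpy as np, cv2
from scipy.spatial.transform import Rotation as R
from cell import sensors, imaging, env
def pose(s=None):
    s=s or sensors.state(); T=np.eye(4); T[:3,:3]=R.from_euler('xyz',s['orientation']).as_matrix(); T[:3,3]=s['ee_pos']; return T
def shot(name):
    T=pose(); p,d=imaging.read_camera(name); c=imaging.camera_params(name)
    if name=='wrist': M=T@np.array(c['T_tool_cam'])
    else:
        M=np.eye(4); M[:3,:3]=R.from_euler('xyz',c['orientation']).as_matrix(); M[:3,3]=c['xyz']
    return p,d,np.array(c['mtx']),M,c
def cloud(d,K,M):
    v,u=np.mgrid[:d.shape[0],:d.shape[1]]
    P=np.stack([(u-K[0,2])/K[0,0]*d,-(v-K[1,2])/K[1,1]*d,-d],-1)
    return P@M[:3,:3].T+M[:3,3]
def save(n,p): cv2.imwrite('pics/'+n,p[...,::-1])
E
python3 - <<'E'
from h import *
print(sensors.state())
for n in ('scene','top'):
    p,d,K,M,c=shot(n); save(n+'0.png',p); np.savez(n+'0.npz',p=p,d=d,K=K,M=M); print(c)
print(imaging.camera_params('wrist'))
E
```

```text
pics
{'t': 0.0, 'qpos': array([ 1.24109856e+00,  2.64734977e-01,  1.60537929e+00,  3.67793518e-06,
        1.27369630e+00, -3.68617686e-02]), 'dq': array([ 2.80009314e-03, -7.89091320e-05,  1.02189041e-03,  1.31948606e-03,
       -3.09628396e-04, -9.68485666e-04]), 'joint_efforts': array([-8.03040675e-04, -5.02106559e+01, -3.56879640e+01,  7.27228448e-02,
        2.93554575e-02, -1.54077484e-04]), 'ee_pos': array([194.56993015, 645.52025353, 201.99748679]), 'orientation': array([-1.57301260e+00,  8.52494150e-05, -2.92837178e-01]), 'wrist_force': array([-0.92728681,  0.4841384 ,  0.08612025]), 'moment': array([ 0.02480979,  0.02490178, -0.05994894]), 'finger_gap': 1.0030622022161564}
{'mtx': array([[535.64283677,   0.        , 282.36245361],
       [  0.        , 535.64283677, 211.35928922],
       [  0.        ,   0.        ,   1.        ]]), 'xyz': array([1101.14949059,  383.05780863,  978.76188077]), 'orientation': array([6.80517234e-01, 1.06330846e-03, 2.25884503e+00])}
{'mtx': array([[383.76697443,   0.        , 276.90147305],
       [  0.        , 383.76697443, 210.11245064],
       [  0.        ,   0.        ,   1.        ]]), 'xyz': array([392.17628679, -80.82524509, 972.64711284]), 'orientation': array([ 0.18093021, -0.00279693, -1.57003819])}
{'mtx': array([[350.11729002,   0.        , 283.54114478],
       [  0.        , 350.11729002, 211.06596667],
       [  0.        ,   0.        ,   1.        ]]), 'T_tool_cam': array([[-4.13537260e-04, -9.65419516e-01, -2.60700954e-01,
        -6.49655843e+01],
       [ 6.08137531e-04,  2.60700685e-01, -9.65419485e-01,
        -1.80531845e+02],
       [ 9.99999730e-01, -5.57778963e-04,  4.79298394e-04,
         3.47941308e-01],
       [ 0.00000000e+00,  0.00000000e+00,  0.00000000e+00,
         1.00000000e+00]])}
```

View pics/top0.png

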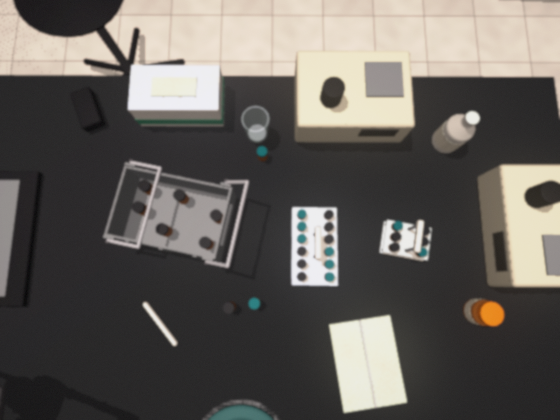

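View pics/scene0.png

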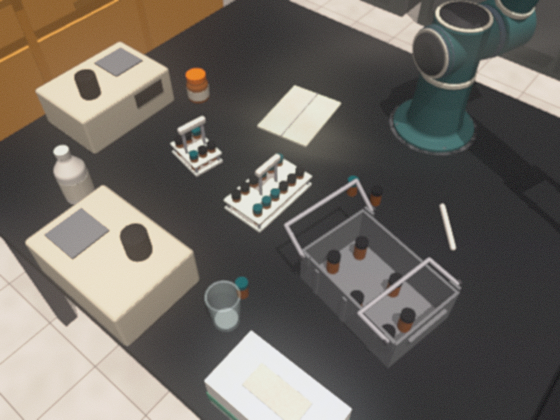

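The top view shows the tote at left, about (175,215), with its "out" bail at its right end (bar from 243,182 to 225,265). The long rack is at (315,245) with its handle at (318,242), and the short rack is at (405,240). In the scene view the same bail stands up at (330,215) and the long rack's handle is near (268,168).

```bash
cat > m.py <<'E'
from h import *
def rect(X,lab):
    if len(X)<15: print(lab,len(X)); return
    r=cv2.minAreaRect(X[:,:2].astype(np.float32)); print(lab,len(X),'rect',np.round(r[0],1),np.round(r[1],1),round(r[2],1),'z med',np.round(np.percentile(X[:,2],[5,50,95]),1))
for n in('scene','top'):
    f=np.load(n+'0.npz'); d=f['d']; P=cloud(d,f['K'],f['M']); ok=d>0
    # project approx regions by world box
    fl=P[ok]; fl=fl[(np.abs(fl[:,2])<15)]; print(n,'table z',np.median(fl[:,2]))
    m=(ok&(P[...,2]>60)&(P[...,2]<220)&(P[...,0]>200)&(P[...,0]<700)).astype(np.uint8)
    k,l,st,ce=cv2.connectedComponentsWithStats(m)
    for i in range(1,k):
        if st[i,4]>25:
            X=P[l==i]; rect(X,f'{n} c{i} px{np.round(ce[i])}')
E
python3 m.py
```

```text
scene table z 0.9443934323351755
scene c1 px[104.  90.] 7524 rect [ 518.6 -695.8] [208.9 285.2] 88.9 z med [ 70.2 120.2 158.5]
scene c2 px[196.  77.] 292 rect [ 320.3 -568.5] [59.1 53.7] 72.2 z med [62.2 79.2 83.7]
scene c4 px[192. 128.] 301 rect [ 490.1 -405.3] [32.3 73.7] 69.9 z med [ 66.9 110.9 118.6]
scene c30 px[268. 168.] 302 rect [ 453.6 -179.2] [122.1  27.9] 11.3 z med [ 64.7 112.  118.7]
scene c44 px[377. 272.] 5761 rect [545.4 150.3] [310.2 202.2] 78.0 z med [ 64.   95.9 151. ]
top table z -0.12468055614215245
top c1 px[172. 210.] 3092 rect [544.9 148.5] [303.6 199.6] 78.1 z med [ 66.9  99.8 152.9]
top c2 px[525. 224.] 8253 rect [ 518.3 -664.1] [141.8 279.9] 88.9 z med [ 76.4 119.  173.6]
top c18 px[417. 236.] 266 rect [ 490.3 -401. ] [14.3 74.2] 79.5 z med [ 74.6 114.2 117.6]
top c21 px[317. 243.] 225 rect [ 474.9 -173.3] [13.3 71.7] 89.3 z med [106.3 114.9 117.8]
top c50 px[490. 313.] 510 rect [ 318.8 -566.2] [50.5 53.5] 0.8 z med [70.  79.2 82. ]
```

```bash
cat > t.py <<'E'
from h import *
from m import rect
for n in('scene','top'):
    f=np.load(n+'0.npz'); d=f['d']; P=cloud(d,f['K'],f['M']); ok=(d>0)&(abs(P[...,0]-545)<170)&(abs(P[...,1]-149)<190)
    rect(P[ok&(abs(P[...,2]-98)<6)],n+' rim'); 
    X=P[ok&(P[...,2]>118)]; rect(X,n+' outbail>118')
    rect(P[ok&(P[...,2]>140)],n+' outbail>140')
    Y=P[ok&(P[...,2]>104)&(P[...,2]<116)]; rect(Y[Y[:,1]>150],n+' inbail')
    hx=P[(d>0)&(abs(P[...,0]-474)<70)&(abs(P[...,1]+173)<60)&(P[...,2]>106)]; rect(hx,n+' handle')
    bx=P[(d>0)&(abs(P[...,0]-474)<130)&(abs(P[...,1]+173)<80)&(P[...,2]>8)&(P[...,2]<60)]; rect(bx,n+' rack')
E
python3 t.py | grep -v ' c[0-9]'
```

```text
scene table z 0.9443934323351755
top table z -0.12468055614215245
scene rim 1662 rect [550.3 166.7] [262.1 198. ] 78.1 z med [ 93.3  99.7 103.1]
scene outbail>118 534 rect [519.  22.] [ 49.2 197.5] 78.8 z med [122.3 151.6 155.6]
scene outbail>140 407 rect [516.1  11.1] [ 26.4 196.1] 78.7 z med [142.7 152.7 155.9]
scene inbail 812 rect [567.  250.8] [ 89.4 202.2] 78.5 z med [104.8 107.8 110.6]
scene handle 205 rect [ 476.8 -174.2] [16.9 74.6] 89.2 z med [107.5 115.2 119.6]
scene rack 2852 rect [ 476.2 -173.8] [113.4 192.3] 88.7 z med [13.9 35.3 58.5]
top rim 1017 rect [549.7 168.8] [261.8 196.9] 78.1 z med [ 93.6  99.5 102.8]
top outbail>118 428 rect [517.2  22.8] [ 47.2 194. ] 78.5 z med [124.8 151.9 155.3]
top outbail>140 360 rect [514.6   9.9] [ 21. 194.] 78.6 z med [145.7 152.5 155.4]
top inbail 552 rect [561.2 216.4] [159.5 199.3] 79.7 z med [104.6 107.  109.9]
top handle 215 rect [ 474.9 -173.3] [13.3 71.7] 89.3 z med [107.7 115.  117.8]
top rack 3224 rect [ 475.7 -174.2] [110.  190.5] 88.9 z med [30.1 33.5 57.9]
```

>>> {"op": "send_rows", "data": {
  "xyz": [
    [27.35,-0.6,-28.9],
    [27.35,-0.6,-28.9],
    [27.35,-0.6,-28.9],
    [27.35,-0.6,-28.9],
    [27.35,-0.6,-28.9],
    [27.35,-0.6,-28.9],
    [27.35,-0.6,-28.9],
    [27.35,-0.6,-28.9],
    [27.35,-0.6,-28.9],
    [27.35,-0.6,-28.9],
    [27.35,-0.6,-28.9],
    [27.35,-0.6,-28.9],
    [27.35,-0.6,-28.9],
    [27.35,-0.6,-28.9],
    [27.35,-0.6,-28.9],
    [27.35,-0.6,-28.9],
    [27.35,-0.6,-28.9],
    [27.35,-0.6,-28.9],
    [0,0,0],
    [0,0,0]
  ],
  "twist": [0,0,0,0,0,0,0,0,0,0,0,0,0,0,0,0,0,0,-2.5,-2.4],
  "hand": [60,60,60,60,60,60,60,60,60,60,60,60,60,60,60,60,60,60,60,60]
}}

```text
t: 2.1
ee_pos: [516.0, 4.6, 213.4]
orientation: [-1.571, 0.001, -0.208]
wrist_force: [-0.5, 0.8, -0.3]
finger_gap: 0.602
```

```bash
python3 - <<'E'
from h import *
s=sensors.state(); print(s['t'],s['ee_pos'],s['orientation'],s['qpos'])
p,d,K,M,c=shot('wrist'); save('w1.png',p)
P=cloud(d,K,M); yh=np.array([.206,.979]);xh=np.array([.979,-.206])
C=np.array([550,167.7]); q=P[...,:2]-C; tx=q@xh; ty=q@yh
m=(d>0)&(P[...,2]>142)&(P[...,2]<165)&(ty<-140)&(ty>-200)
for a in range(-100,100,40):
    k=m&(tx>a)&(tx<a+40)
    if k.sum()>5: print(a,k.sum(),'ty',np.median(ty[k]),np.percentile(P[k][:,2],[5,50,95]))
print('tx range',tx[m].min(),tx[m].max())
X=P[m]; print(np.median(X,0), cv2.fitLine(X[:,:2].astype(np.float32),cv2.DIST_HUBER,0,.01,.01).ravel())
E
```

```text
2.1 [516.0490496    4.6467132  213.43774759] [-1.57101225e+00  1.28264573e-03 -2.08313584e-01] [-3.92660054e-02 -4.45199418e-02  1.92554603e+00  3.10040205e-06
  1.26186725e+00 -1.40174983e+00]
-100 821 ty -167.53923369334456 [143.90599208 151.75563893 153.52681872]
-60 709 ty -168.34323629692523 [149.46979816 152.1239346  153.64770206]
-20 581 ty -169.054000312052 [149.79411745 152.213169   153.62011009]
20 497 ty -168.52265177295257 [150.56431343 152.17913142 153.51700263]
60 188 ty -168.91892108436178 [150.4622869  152.21823927 153.70121001]
tx range -95.60775351575309 76.40987608144823
[488.11662605   8.35328425 152.09149553] [ 9.7631073e-01 -2.1637312e-01  4.9680399e+02  6.8089061e+00]
```

View pics/w1.png

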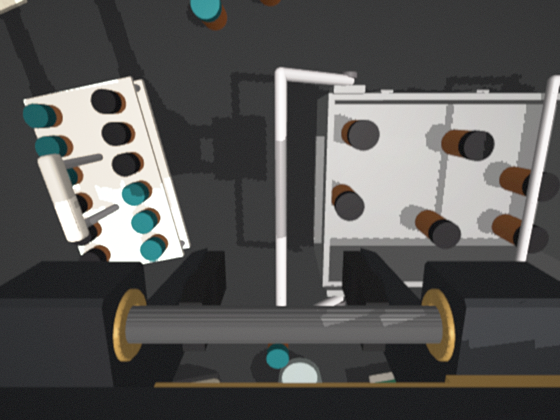

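Bar found at tote y of about -168.5 and z of about 150 (a≈2.43). It is at column 280, between the fingers. Next: shift 2 mm, go down 82 mm and pinch.

>>> {"op": "send_rows", "data": {
  "xyz": [
    [0,10,-2],
    [0,15,0],
    [0,15,0],
    [0,15,0],
    [0,15,0],
    [0,12,0],
    [0,0,0],
    [0,0,0],
    [0,0,0],
    [0,0,0],
    [0,0,0],
    [0,0,0],
    [0,0,0],
    [0,0,0]
  ],
  "twist": [0,0,0,0,0,0,0,0,0,0,0,0,0,0],
  "hand": [60,60,60,60,60,60,60,0,0,0,0,0,0,0]
}}

```text
t: 3.55
ee_pos: [515.7, 4.2, 132.2]
orientation: [-1.571, -0.0, -0.207]
wrist_force: [-0.3, 0.5, -0.4]
finger_gap: 0.004
```

```bash
python3 -c "
import numpy as np
a=np.linspace(2.43,0,20);print(np.round(70*np.diff(np.cos(a)),1).tolist(),np.round(-70*np.diff(np.sin(a)),1).tolist())"
```

```text
[6.3, 7.0, 7.7, 8.2, 8.6, 8.8, 8.9, 8.9, 8.7, 8.4, 7.9, 7.3, 6.6, 5.8, 4.9, 3.9, 2.8, 1.7, 0.6] [-6.4, -5.5, -4.6, -3.6, -2.5, -1.4, -0.2, 0.9, 2.0, 3.1, 4.2, 5.1, 6.0, 6.8, 7.5, 8.1, 8.5, 8.8, 8.9]
```

The gap is 0.004, so the pinch missed: the 8 mm wire should hold it at about 0.09. I'll look.

```bash
cat > b.py <<'E'
from h import *
import sys
s=sensors.state(); print(s['t'],s['ee_pos'],s['wrist_force'])
n=sys.argv[1]
C=np.array([550,167.7]);yh=np.array([.206,.979]);xh=np.array([.979,-.206])
for cam in('wrist','scene','top'):
    p,d,K,M,c=shot(cam); save(n+cam+'.png',p)
    P=cloud(d,K,M); q=P[...,:2]-C; tx=q@xh; ty=q@yh
    m=(d>0)&(P[...,2]>112)&(P[...,2]<185)&(ty<-120)&(ty>-220)
    for a,b in((-92,-75),(-75,-30),(30,92)):
        k=m&(tx>a)&(tx<b)&(P[...,2]>np.percentile(P[m&(tx>a)&(tx<b)][:,2],50) if (m&(tx>a)&(tx<b)).sum()>5 else False)
        if k.sum()>5: print(cam,a,k.sum(),'ty',np.median(ty[k]),np.percentile(P[k][:,2],[5,50,95]))
E
python3 b.py b1
```

```text
3.55 [515.65735258   4.15065514 132.22284444] [-0.33607198  0.50776678 -0.40213843]
wrist -92 842 ty -168.40620885443266 [148.89317626 152.02366468 153.53469516]
wrist -75 858 ty -168.6929789868085 [152.22795385 152.74207304 153.75962638]
wrist 30 224 ty -168.41152581155978 [152.36312706 152.8343025  153.49280361]
scene -92 7 ty -134.7629081907795 [122.6263946  125.44134477 128.61047078]
scene 30 71 ty -167.4035699330524 [152.94444852 154.04563847 156.1699726 ]
top -92 14 ty -167.14363574980842 [153.06948296 154.17339967 154.99825138]
top -75 12 ty -165.69765041071884 [153.211485   154.15189086 155.93497189]
```

View pics/b1wrist.png

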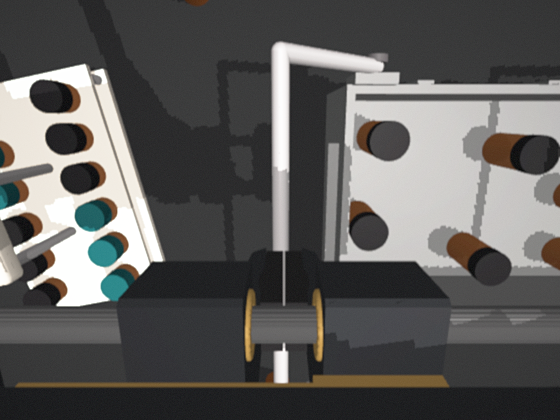

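View pics/b1scene.png

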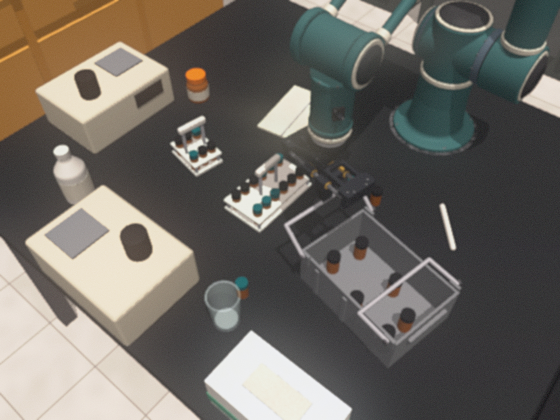

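```bash
python3 - <<'E'
from h import *
p=cv2.imread('pics/b1wrist.png')[230:400,200:370]; q=cv2.imread('pics/b1scene.png')[110:260,270:420]
a=cv2.resize(p,(400,400),interpolation=2); b=cv2.resize(q,(400,400),interpolation=2)
cv2.imwrite('pics/crop1.png',np.clip(np.hstack([a,b]).astype(float)*1.6,0,255).astype(np.uint8))
p,d,K,M,c=shot('wrist'); P=cloud(d,K,M)
for r in(255,270,285,300,320,340,360): print(r,np.round(P[r,270:296:3,2]).astype(int),np.round(P[r,283,:2]))
print(sensors.state()['finger_gap'])
E
```

```text
255 [171 170 171 171 170 171 171 171 171] [509.   5.]
270 [187 185 187 186 187 186 187 186 187] [514.   4.]
285 [199 199 200 199 188 187 198 199 200] [520.   3.]
300 [210 210 210 210 210 210 210 210 209] [526.   2.]
320 [248 247 247 248 248 247 246 247 247] [493.   9.]
340 [249 250 249 248 248 249 248 248 249] [497.   8.]
360 [  0   0 151 152 153 151  -1  -2   1] [452.  18.]
0.0016154587058025884
```

View pics/crop1.png

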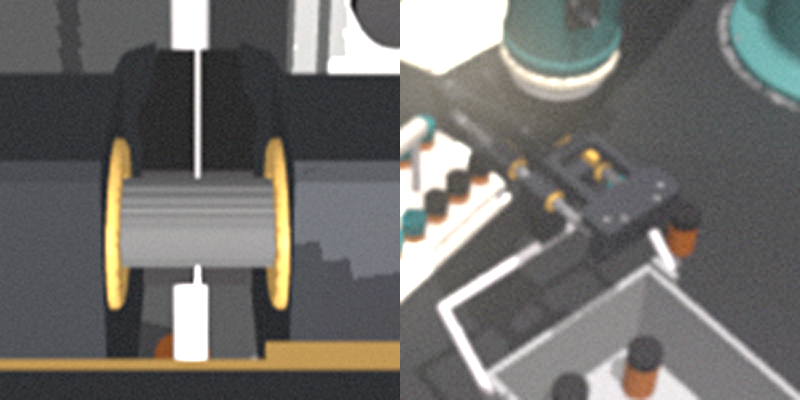

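The slit between the fingers is only about 1 mm, with the wire visible below it. I'll test whether it is held by moving a little along the arc.

>>> {"op": "send_rows", "data": {
  "xyz": [
    [0,-6.4,6.3],
    [0,-5.5,7.0],
    [0,-4.6,7.7],
    [0,0,0]
  ],
  "twist": [0,0,0,0],
  "hand": [0,0,0,0]
}}

```text
t: 4.15
ee_pos: [521.1, 25.9, 150.0]
orientation: [-1.57, -0.002, -0.206]
wrist_force: [0.4, 0.1, 0.2]
finger_gap: 0.005
```

```bash
python3 b.py b2; python3 - <<'E'
from h import *
p,d,K,M,c=shot('wrist');P=cloud(d,K,M)
for r in range(200,262,6): print(r,P[r,276:290:4].round().astype(int).tolist())
E
```

```text
4.15 [521.13525414  25.85281165 150.00657776] [0.41975144 0.14293798 0.1644768 ]
wrist -92 723 ty -167.65491051851555 [147.16762826 151.87447565 153.61194636]
wrist -75 723 ty -168.5815182473608 [152.24260997 152.81491185 153.78423888]
wrist 30 11 ty -155.25216153687387 [134.51260889 137.37269191 143.66202965]
scene -92 7 ty -166.78469023242508 [153.13203406 154.30592562 156.68264787]
scene -75 7 ty -167.04101026645915 [153.38834118 154.22799199 155.3861607 ]
scene 30 72 ty -167.3423824947252 [152.48935298 153.96740334 156.32597321]
top -75 30 ty -168.61839298513684 [152.50259708 153.77070934 154.88732456]
top 30 37 ty -167.84524417040672 [152.8764778  153.77542793 155.74065898]
200 [[531, 15, -1], [532, 19, 0], [533, 23, -1], [534, 26, -2]]
206 [[537, 14, -1], [538, 18, -1], [539, 21, -1], [540, 25, -1]]
212 [[543, 12, -1], [544, 16, -1], [545, 20, -1], [545, 24, 1]]
218 [[549, 11, 0], [550, 15, -1], [551, 19, -1], [551, 23, 1]]
224 [[555, 10, -2], [556, 14, 0], [556, 18, 0], [557, 22, 0]]
230 [[561, 9, 0], [562, 12, -2], [456, 38, 329], [563, 20, -1]]
236 [[567, 7, -1], [568, 11, -1], [569, 15, -1], [569, 19, 1]]
242 [[573, 6, -1], [574, 10, 0], [575, 14, -2], [576, 18, 0]]
248 [[579, 5, 0], [580, 9, 0], [581, 13, -1], [582, 16, -1]]
254 [[512, 23, 187], [513, 25, 186], [513, 27, 187], [513, 28, 186]]
260 [[512, 24, 194], [512, 25, 194], [514, 26, 190], [514, 28, 193]]
```

```bash
python3 - <<'E'
from h import *
T=pose(); print(T[:3,3])
for cam in('scene','top','wrist'):
    p,d,K,M,c=shot(cam); P=cloud(d,K,M)
    L=(P-T[:3,3])@T[:3,:3]
    m=(d>0)&(abs(L[...,0])<25)&(abs(L[...,2])<60)&(L[...,1]<20)&(L[...,1]>-90)
    X=L[m]; print(cam,m.sum(), 'maxy',np.percentile(X[:,1],[50,90,95,98,100]) if m.sum() else '')
    for lo in range(-90,20,10):
        k=m&(L[...,1]>lo)&(L[...,1]<=lo+10)
        if k.sum()>2: print(lo,k.sum(),np.round(L[k].min(0)),np.round(L[k].max(0)))
p,d,K,M,c=shot('scene')
save('g.png',cv2.resize(np.clip(p[90:250,240:420]*1.8,0,255).astype(np.uint8),(720,640),interpolation=2)[:600])
E
```

```text
[519.7708669   24.76445733 148.44687426]
scene 251 maxy [-49.95535595  -3.89698177  -2.68771091  -1.43478527   1.66644986]
-80 15 [-12. -79.  14.] [ 10. -70.  18.]
-70 51 [ -6. -70. -14.] [ 10. -60.  18.]
-60 58 [-11. -60. -14.] [ 11. -50.  17.]
-50 54 [-10. -50. -13.] [ 11. -40.  16.]
-40 7 [ -3. -39. -13.] [  9. -35.  13.]
-10 64 [-12.  -8. -27.] [ 25.  -0. -17.]
top 15 maxy [-3.94049491 -2.99758385 -2.65032111 -2.28944885 -2.04886733]
-10 15 [-24.  -6. -25.] [-16.  -2. -18.]
wrist 4806 maxy [-56.17960456  -3.76813597  -3.00518542  -2.13786004   0.88232009]
-90 194 [ -9. -90.  -9.] [ 13. -80.   9.]
-80 1212 [ -9. -80. -11.] [ 13. -70.  10.]
-70 685 [-10. -70. -11.] [ -4. -60.  11.]
-60 782 [ -9. -60. -13.] [  2. -50.  13.]
-50 715 [ -9. -50. -14.] [ 11. -40.  14.]
-40 261 [ -9. -40. -13.] [ -6. -33.  13.]
-10 953 [-25.  -6. -27.] [ 12.  -0. -19.]
0 4 [-24.   0. -19.] [  9.   1. -19.]
```

View pics/g.png

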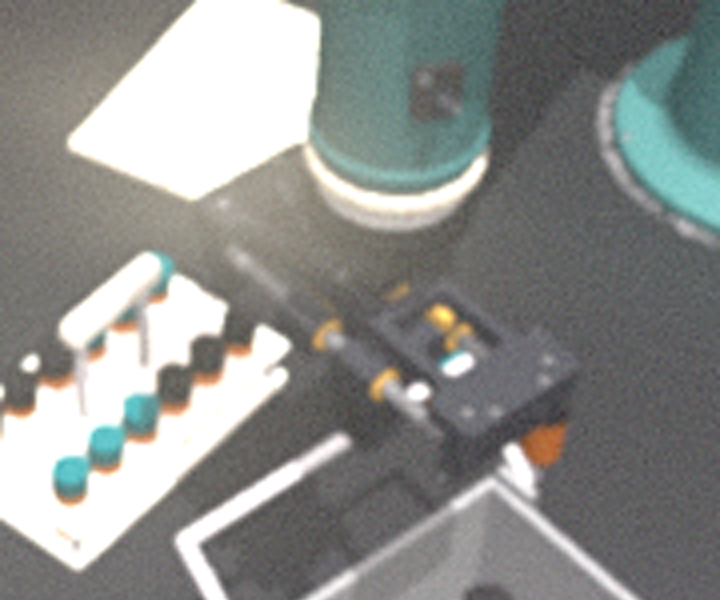

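The bail didn't move and there was no force. The wrist and scene depths both put the real fingertips about 34 mm short of the reported TCP, so the fingers shut above the wire. All my heights therefore need about 34 mm less TCP z. I'll go back, open and descend by that amount.

>>> {"op": "send_rows", "data": {
  "xyz": [
    [0,0,-11],
    [0,0,-10],
    [0,0,0],
    [0,0,0],
    [0,0,0],
    [0,0,0],
    [0,10,0],
    [0,10,0],
    [0,10,0],
    [0,12,0],
    [0,10,0],
    [0,0,0],
    [0,0,0],
    [0,0,0],
    [0,0,0],
    [0,0,0],
    [0,0,0],
    [0,0,0]
  ],
  "twist": [0,0,0,0,0,0,0,0,0,0,0,0,0,0,0,0,0,0],
  "hand": [60,60,60,60,60,60,60,60,60,60,60,60,0,0,0,0,0,0]
}}

```text
t: 6.35
ee_pos: [515.6, 2.9, 97.1]
orientation: [-1.573, -0.001, -0.206]
wrist_force: [-2.5, -8.9, 4.4]
finger_gap: 0.078
```

The gap is now 0.078, so the wire is gripped. Next, carry it round.

>>> {"op": "send_rows", "data": {
  "xyz": [
    [0,-6.4,6.3],
    [0,-5.5,7.0],
    [0,-4.6,7.7],
    [0,-3.6,8.2],
    [0,-2.5,8.6],
    [0,-1.4,8.8],
    [0,-0.2,8.9],
    [0,0.9,8.9],
    [0,2.0,8.7],
    [0,3.1,8.4],
    [0,4.2,7.9],
    [0,5.1,7.3],
    [0,6.0,6.6],
    [0,6.8,5.8],
    [0,7.5,4.9],
    [0,8.1,3.9],
    [0,8.5,2.8],
    [0,8.8,1.7],
    [0,8.9,0.6],
    [0,1,0]
  ],
  "twist": [0,0,0,0,0,0,0,0,0,0,0,0,0,0,0,0,0,0,0,0],
  "hand": [0,0,0,0,0,0,0,0,0,0,0,0,0,0,0,0,0,0,0,0]
}}

```text
t: 8.35
ee_pos: [540.3, 123.0, 49.1]
orientation: [-1.575, 0.001, -0.206]
wrist_force: [0.1, -10.8, 0.5]
finger_gap: 0.067
```

>>> {"op": "send_rows", "data": {
  "xyz": [
    [0,2,0],
    [0,1,0],
    [0,0,0],
    [0,0,0],
    [0,0,0],
    [0,0,0],
    [0,-10,0],
    [0,-20,0],
    [0,-30,0],
    [0,-40,0],
    [0,0,0]
  ],
  "twist": [0,0,0,0,0,0,0,0,0,0,0],
  "hand": [0,0,50,50,50,50,50,50,50,50,50]
}}

```text
t: 9.45
ee_pos: [545.6, 125.6, 154.2]
orientation: [-1.566, -0.011, -0.207]
wrist_force: [0.8, 0.3, 0.6]
finger_gap: 0.501
```

```bash
python3 - <<'E'
from h import *
s=sensors.state(); print(s['t'],s['ee_pos'],s['wrist_force'],s['finger_gap'])
C=np.array([550,167.7]);yh=np.array([.206,.979]);xh=np.array([.979,-.206])
for cam in('wrist','scene','top'):
    p,d,K,M,c=shot(cam); save('c_'+cam+'.png',p); P=cloud(d,K,M); q=P[...,:2]-C; tx=q@xh; ty=q@yh
    for a,b in((-70,-20),(20,70)):
        m=(d>0)&(P[...,2]>85)&(P[...,2]<125)&(abs(tx)<80)&(ty>a)&(ty<b)
        if m.sum()>5: print(cam,m.sum(),'ty',np.median(ty[m]),'z',np.percentile(P[m][:,2],[5,50,95]),tx[m].min(),tx[m].max())
E
```

```text
9.45 [545.58857387 125.63005258 154.20226593] [0.83624864 0.32166094 0.58659206] 0.500808989964118
wrist 2967 ty -45.64152749429113 z [ 98.36283075 106.38029298 107.90259516] -79.99893567131622 74.0083685378661
wrist 2879 ty 42.77758276487857 z [ 98.74190646 106.16789461 107.8293895 ] -79.99906374163913 64.5490335658048
scene 266 ty -43.66190720474125 z [103.0356061  107.29449558 110.38653143] -79.70844112736901 79.97445311724458
scene 358 ty 45.85126929981287 z [ 98.1073386  107.46349361 110.26778997] -79.98353145572021 79.99524802879196
top 148 ty -45.5271657690251 z [ 93.22228914 106.45632753 109.64416754] -79.76414366513585 79.99644337573773
```

The bail is in: both bars read z of about 107 at tote y -45 and +44. Next, to the long rack's handle.

>>> {"op": "send_rows", "data": {
  "xyz": [
    [-0.7,0,-15.7],
    [-0.7,0,-30],
    [-0.7,0,-30],
    [-0.7,0,-30],
    [-0.7,0,-30],
    [-0.7,0,-30],
    [-0.7,0,-30],
    [-0.7,0,-30],
    [-0.7,0,-30],
    [-0.6,0,-30],
    [0,0,-21.4],
    [0,0,0],
    [0,0,0],
    [0,0,0]
  ],
  "twist": [0,0,0,0,0,0,0,0,0,0,0,-5.4,-5.4,0],
  "hand": [60,60,60,60,60,60,60,60,60,60,60,60,60,60]
}}

```text
t: 11.0
ee_pos: [468.9, -175.0, 145.1]
orientation: [-1.57, 0.003, -0.02]
wrist_force: [0.7, 0.2, 0.3]
finger_gap: 0.602
```

```bash
python3 - <<'E'
from h import *
s=sensors.state(); print(s['t'],s['ee_pos'],s['orientation'],s['wrist_force'],s['qpos'])
T=pose()
p,d,K,M,c=shot('wrist'); save('r1.png',p); P=cloud(d,K,M)
m=(d>0)&(abs(P[...,0]-475)<60)&(abs(P[...,1]+174)<30)&(P[...,2]>106)&(P[...,2]<122); X=P[m]
print(m.sum(),cv2.minAreaRect(X[:,:2].astype(np.float32)),np.percentile(X[:,2],[5,50,95]),X.min(0),X.max(0))
L=(P-T[:3,3])@T[:3,:3]; f=(d>0)&(abs(L[...,0])<15)&(abs(L[...,2])<62)&(L[...,1]<-20)&(L[...,1]>-80)
print('fingers L',np.percentile(L[f],[1,50,99],axis=0))
E
```

```text
11.0 [ 468.94756036 -174.97621001  145.11539394] [-1.56968733  0.00347657 -0.0196837 ] [0.7253991  0.21156777 0.31220053] [-4.06679844e-01 -1.98578515e-02  2.03158971e+00 -3.14718728e-04
  1.13349882e+00 -1.95765674e+00]
2345 ((478.6251220703125, -176.12826538085938), (13.794266700744629, 73.33750915527344), 89.31825256347656) [111.57087304 114.70555393 116.01325561] [ 441.9445526  -183.11248807  106.12054719] [ 515.24494801 -168.84035748  117.92634465]
fingers L [[ -9.07565084 -79.83089086 -41.85189881]
 [ -7.0850826  -61.490845    25.99969165]
 [ 10.7951909  -35.25408551  41.54385706]]
```

View pics/r1.png

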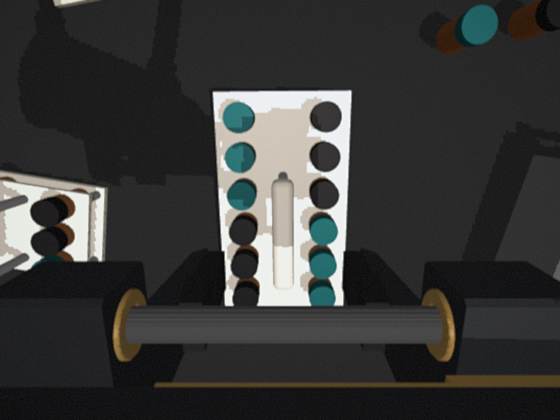

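The handle is at columns 272-292, rows 178-290, centred between the fingers, and the caps are clear of them. Next: 8 mm forward, down 89 and close.

>>> {"op": "send_rows", "data": {
  "xyz": [
    [4,5,-1],
    [4,10,0],
    [0,15,0],
    [0,15,0],
    [0,15,0],
    [0,15,0],
    [0,9,0],
    [0,5,0],
    [0,0,0],
    [0,0,0],
    [0,0,0],
    [0,0,0],
    [0,0,0],
    [0,0,0],
    [0,0,0],
    [0,0,0]
  ],
  "twist": [0,0,0,0,0,0,0,0,0,0,0,0,0,0,0,0],
  "hand": [60,60,60,60,60,60,60,60,60,0,0,0,0,0,0,0]
}}

```text
t: 12.65
ee_pos: [479.2, -175.8, 58.2]
orientation: [-1.571, -0.0, -0.019]
wrist_force: [-1.1, 0.1, 2.4]
finger_gap: 0.155
```

>>> {"op": "send_rows", "data": {
  "xyz": [
    [0,-3,0],
    [0,-6,0],
    [0,-10,0],
    [0,-14,0],
    [0,-15,0],
    [0,-15,0],
    [0,-15,0],
    [0,-15,0],
    [0,-15,0],
    [0,-15,0],
    [0,-14,0],
    [0,-10,0],
    [0,-6,0],
    [0,-3,0],
    [0,0,0]
  ],
  "twist": [0,0,0,0,0,0,0,0,0,0,0,0,0,0,0],
  "hand": [0,0,0,0,0,0,0,0,0,0,0,0,0,0,0]
}}

```text
t: 14.15
ee_pos: [479.0, -175.7, 213.9]
orientation: [-1.571, 0.0, -0.019]
wrist_force: [0.3, 1.9, -4.3]
finger_gap: 0.156
```

>>> {"op": "send_rows", "data": {
  "xyz": [
    [0,0,0],
    [0,0,0],
    [0,0,0],
    [0,0,0],
    [0,0,0],
    [0,0,0],
    [0,0,0],
    [0,0,0],
    [0,0,0],
    [0,0,0],
    [0,0,0],
    [0,0,0],
    [0,0,0],
    [0,0,0],
    [0,0,0],
    [0,0,0],
    [0,0,0],
    [0,0,0],
    [0,0,0],
    [0,0,0]
  ],
  "twist": [2,4,5.6,5.6,5.6,5.6,5.6,5.6,5.6,5.6,5.6,5.6,5.6,5.6,5.6,5.6,5.6,5.6,3.2,2],
  "hand": [0,0,0,0,0,0,0,0,0,0,0,0,0,0,0,0,0,0,0,0]
}}

```text
t: 16.15
ee_pos: [478.3, -175.5, 212.7]
orientation: [-1.573, 0.0, -1.78]
wrist_force: [0.2, 0.3, -4.8]
finger_gap: 0.155
```

>>> {"op": "send_rows", "data": {
  "xyz": [
    [-6,0,0],
    [-12,0,-1],
    [-19.6,0,0],
    [-19.6,0,0],
    [-19.6,0,0],
    [-19.6,0,0],
    [-19.6,0,0],
    [-19.6,0,0],
    [-19.6,0,0],
    [-19.6,0,0],
    [-19.6,0,0],
    [-19.6,0,0],
    [-19.6,0,0],
    [-19.6,0,0],
    [-19.6,0,0],
    [-19.6,0,0],
    [-19.6,0,0],
    [-19.6,0,0],
    [-12,0,0],
    [-7.3,0,0]
  ],
  "twist": [0,0,0,0,0,0,0,0,0,0,0,0,0,0,0,0,0,0,0,0],
  "hand": [0,0,0,0,0,0,0,0,0,0,0,0,0,0,0,0,0,0,0,0]
}}

```text
t: 18.15
ee_pos: [549.8, 169.4, 213.6]
orientation: [-1.571, -0.0, -1.776]
wrist_force: [0.0, -0.3, -4.7]
finger_gap: 0.154
```

```bash
cat > e.py <<'E'
from h import *
import sys
s=sensors.state(); print(s['t'],s['ee_pos'],s['orientation'],s['wrist_force'],s['finger_gap'])
zb=float(sys.argv[1])
C=np.array([550,167.7]);yh=np.array([.206,.979]);xh=np.array([.979,-.206])
for cam in('scene','top','wrist'):
    p,d,K,M,c=shot(cam); save(sys.argv[2]+cam+'.png',p); P=cloud(d,K,M); q=P[...,:2]-C; tx=q@xh; ty=q@yh
    V=P[...,2]-zb; near=(d>0)&(abs(tx)<75)&(abs(ty)<125)
    for lab,lo,hi in(('base',5,62),('handle',98,122)):
        m=near&(V>lo)&(V<hi)
        if lab=='handle': m&=(abs(tx)<20)&(abs(ty)<45)&(p.min(-1)>90)
        if m.sum()>20:
            X=np.stack([tx[m],ty[m]],-1).astype(np.float32); r=cv2.minAreaRect(X)
            print(cam,lab,m.sum(),'tote xy',np.round(r[0],1),np.round(r[1],1),round(r[2],1),'z',np.percentile(P[m][:,2],[5,50,95]).round(1))
E
python3 e.py 156 e1
```

```text
18.15 [549.80997278 169.38386866 213.58317169] [-1.57148000e+00 -4.91783541e-05 -1.77627134e+00] [ 3.18281393e-03 -2.85920203e-01 -4.70185542e+00] 0.15394671391035797
scene base 4906 tote xy [-1.3  3.5] [113.6 192.2] 0.2 z [162.3 189.6 213.6]
scene handle 184 tote xy [ 6.1 22. ] [34.5 39.2] 73.3 z [259.3 269.6 272.6]
top base 2894 tote xy [-1.7 -2.5] [110.3 174.7] 0.2 z [185.2 188.7 212.9]
top handle 142 tote xy [ -5.1 -12.4] [25.8 41.2] 14.1 z [260.4 270.  272.5]
wrist base 34678 tote xy [1.5 2.1] [110.6 190.9] 0.3 z [186.3 187.9 212. ]
wrist handle 4697 tote xy [1.6 3.7] [14.  73.2] 0.3 z [266.8 270.  271.3]
```

The rack is centred to within about 3 mm, and its yaw is within 0.3°. Next, lower to about 3 mm above the bails.

>>> {"op": "send_rows", "data": {
  "xyz": [
    [1,2,0],
    [1,5,0],
    [1,7,0],
    [0,7,0],
    [0,7,0],
    [0,6,0],
    [0,4,0],
    [0,3,0],
    [0,2,0],
    [0,1,0],
    [0,0,0],
    [0,0,0]
  ],
  "twist": [0,0,0,0,0,0,0,0,0,0,0,0],
  "hand": [0,0,0,0,0,0,0,0,0,0,0,0]
}}

```text
t: 19.5
ee_pos: [549.8, 165.0, 170.2]
orientation: [-1.57, 0.0, -1.778]
wrist_force: [-0.2, -0.1, -4.6]
finger_gap: 0.155
```

>>> {"op": "send_rows", "data": {
  "xyz": [
    [0,0.7,0],
    [0,0.7,0],
    [0,0.7,0],
    [0,0,0],
    [0,0,0]
  ],
  "twist": [0,0,0,0,0],
  "hand": [0,0,0,0,0]
}}

```text
t: 20.0
ee_pos: [549.6, 164.9, 167.8]
orientation: [-1.571, -0.0, -1.778]
wrist_force: [-0.8, -0.1, -4.7]
finger_gap: 0.161
```

>>> {"op": "send_rows", "data": {
  "xyz": [
    [0,0.5,0],
    [0,0.5,0],
    [0,0.5,0],
    [0,0,0],
    [0,0,0]
  ],
  "twist": [0,0,0,0,0],
  "hand": [0,0,0,0,0]
}}

```text
t: 20.5
ee_pos: [549.6, 164.9, 166.3]
orientation: [-1.571, -0.0, -1.778]
wrist_force: [0.2, -1.0, -3.9]
finger_gap: 0.154
```

>>> {"op": "send_rows", "data": {
  "xyz": [
    [0,0.5,0],
    [0,0.5,0],
    [0,0,0],
    [0,0,0]
  ],
  "twist": [0,0,0,0],
  "hand": [0,0,0,0]
}}

```text
t: 20.9
ee_pos: [549.8, 165.0, 166.2]
orientation: [-1.57, 0.0, -1.778]
wrist_force: [-2.9, 0.2, 3.2]
finger_gap: 0.158
```

Contact: the wrist force went from -4.7 to +3.2 N, so the bails carry the rack. Next, release, retreat straight up and check.

>>> {"op": "send_rows", "data": {
  "xyz": [
    [0,0,0],
    [0,0,0],
    [0,0,0],
    [0,0,0],
    [0,0,0],
    [0,0,0],
    [0,-5,0],
    [0,-10,0],
    [0,-20,0],
    [0,-30,0],
    [0,-30,0],
    [0,-20,0],
    [0,0,0],
    [0,0,0]
  ],
  "twist": [0,0,0,0,0,0,0,0,0,0,0,0,0,0],
  "hand": [50,50,50,50,50,50,50,50,50,50,50,50,50,50]
}}

```text
t: 22.3
ee_pos: [549.8, 165.0, 280.9]
orientation: [-1.569, 0.001, -1.778]
wrist_force: [-1.0, -0.3, -0.4]
finger_gap: 0.495
```

```bash
python3 e.py 108 e2; python3 - <<'E'
from h import *
p,d,K,M,c=shot('top'); P=cloud(d,K,M)
m=(d>0)&(abs(P[...,0]-490)<60)&(abs(P[...,1]+402)<50)&(P[...,2]>106)&(P[...,2]<125); print('short',cv2.minAreaRect(P[m][:,:2].astype(np.float32)))
E
```

```text
22.3 [549.82598701 164.97256498 280.8987821 ] [-1.56949711e+00  6.13409026e-04 -1.77807347e+00] [-0.98084494 -0.2560406  -0.42690538] 0.4949457753656178
scene base 5416 tote xy [-0.9 -0.3] [113.5 191.9] 0.1 z [114.6 142.3 166.5]
scene handle 390 tote xy [-0.3  0.1] [15.3 73.5] 0.8 z [213.  222.8 225.8]
top base 3628 tote xy [-1.3  0.4] [110.4 191.5] 0.2 z [138.  141.8 166. ]
top handle 269 tote xy [-1.3 -0.5] [14.2 72.9] 0.3 z [217.3 222.9 225.2]
wrist base 21752 tote xy [ 1.8 -1.5] [110.4 190.6] 0.1 z [139.2 140.8 164.9]
wrist handle 1963 tote xy [ 1.7 -0.6] [13.7 73.1] 0.4 z [219.9 222.8 224.1]
short ((490.824462890625, -400.8095397949219), (14.734637260437012, 73.583251953125), 81.01900482177734)
```

View pics/e2scene.png

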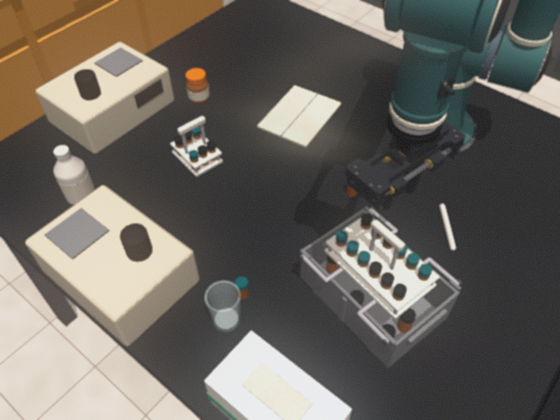

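The long rack sits level across both bails at about (385,262), the short rack is still at (195,148), and the gripper is clear. Handing in.

```bash
python3 -c "
from cell import env; print(env.sign_off())"
```

```text
the job is handed in; nothing more can be done
None
```

The -y bail is swung fully in, and the long rack stands on both bails, released, with the gripper well clear. I handed in at about 22.5 s of the 53 s; no verdict is reported.

**Last checks**
- **Bails:** both bars measured about z = 107 mm at tote y of about -45 and +44. I measured this after the swing, before the rack went on.
- **Long rack:** its handle is within about 2 mm of the tote's centre each way and its yaw is within 1°. The handle top is at about 224 mm, which puts its centre at about 216 mm. All three cameras agree.
- **Levelness:** I did not measure the tilt directly; the rack looks level in the scene picture and the heights match a level seat.
- **Set-down force:** I saw about 3 N at the wrist at contact, just before release.
- **Short rack:** its handle is within about 1 mm of where it started.

**What disagreed**
- **Fingertip position:** my first pinch of the bail missed, shutting on air above the wire. The wrist and scene depths showed the real fingertips about 34 mm short of the reported TCP. I allowed for that from then on, and both later grasps held.
- **Camera offsets:** the wrist camera differed from the fixed cameras by 2 to 4 mm, which did not affect the result.

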